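# Lock the thin-section cabinet with its transit rod

## Robot

A 7-joint arm with a two-finger parallel gripper is mounted at the origin on a cart in front of the work surface, level with it; the furniture and walls round the work are solid. World frame = base frame: x ahead of the robot, y to its left, z up, the work surface at z = 0. Lengths are in m, angles in degrees, forces in N, time in s.
With the tool pointing down it reaches from about 0.425 to 0.875 m from the base axis. Payload 4.7 kg.
Tool frame: the origin (TCP) lies at the very end of the fingers, on their centre line; the grasp point (between the pads) lies 19 mm behind it; z points along the fingers, y is the line along which they close (so a half turn about z gives the same grasp; the last joint's range is limited). The gripper opens to 85 mm and grips with 20 to 120 N. Pads are 22 mm wide; open, the fingers measure 114 mm over their backs; the gripper's body (76 mm by 85 mm) begins 54 mm behind the grasp point. The pads swing forward as they close: fully open they stand 13 mm farther back than shut.
Start: joints at [-70.296, 18.392, -4.016, 83.108, 1.295, 78.541, -3.26], TCP at [0.211, 0.615, 0.21] pointing down, gripper open.
Joint ranges: [-163.93, 163.93], [-17.29, 119.83], [-79.2, 71.16], [3.27, 140.29], [-89.18, 269.18], [5.43, 117.66], [-154.24, 154.24]. Speed limits (degrees/s): [147.25, 147.25, 180, 180, 180, 180, 180].

## Interface

Orientations are given as a 3x3 rotation matrix whose columns are the frame's x, y, z axes.
In Python, from plant import ctrl, cams gives the robot as it stands.
- The arm moves only by the shell command python3 -m jog 'ROWS'. ROWS is JSON, one flat list of numbers, 7 for each row, row after row: the shift along the world's x, y, z in cm, then the turn, a rotation vector about the world's x, y, z in degrees, then the finger opening in cm, from 0 to 8.54. A call has 1 to 8 rows; each row shifts and turns the commanded pose from where the row before left it; what a row does not reach is not made up. A row lasts 1/12 s, in which the tool goes at most 41.7 mm and 7.16 degrees, less where a joint would pass 70% of its speed; a pose out of reach is approached as far as the arm can. A call with a gripper value outside its range is refused whole. The fingers move at their own pace and stop on an object; the grip force is fixed at half the most. Time passes only in rows, so rows that do not move let the fingers close. It gives the time, the measured TCP pose, the force, the opening and the grip force at its end, in the units of the state.
- ctrl.get_obs(): the state, without advancing time (a new reading comes with each control period).
- cams.snapshot(name): name is "side" or "top"; returns (picture, depth): 384x512x3 uint8, red, green, blue; 384x512 float32, m along the optical axis (not along the pixel's ray), 0 where there is no reading.
- cams.get_calibration(name): a dict with "intrinsics" (3x3 intrinsics, pixels), "extrinsics" (4x4, takes a point from world to camera coordinates). Camera axes: x right, y up, looking along -z (the intrinsics and any distortion apply to the point x, -y, -z); pixel columns grow to the right and rows downward; lengths in m; the calibration is good to about 2 mm. A picture is of the moment at which its call begins. get_calibration takes no time and is no camera call.
- ctrl.sign_off(): hands the job in; it is judged then, once.
Trained networks look in the newest picture that a camera, given by its name, has taken for a name from the list of things; names that differ only in an ending like _2 or _b are one class to them, and where a whole thing is asked for, a point or a joint stands for the part that bears it (a point fixed in the world has none). Each returns a list of dicts, best first, with "conf" (0 to 1); they miss things now and then, are a little off and sometimes report something else, mostly with a low value. They report only what shows in the picture. A call takes as long as a camera call. They do not tell look-alikes from the thing itself.
- cams.find_in(camera, name): "rect" ([left, top, width, height] in pixels, round what is visible of it).
- cams.regions_of(camera, name): "pixels" (384x512 bool, what is visible of it) and "rect" ([left, top, width, height] in pixels, round what is visible of it).
- cams.spot_point(camera, name): "pixel" ([row, column] in pixels: a listed point, or the origin of a listed thing).
The state is a dict: "t": time; "qpos": joint angles; "qd": joint speeds; "effort": joint torques, N m; "position": TCP position; "tcp_rot": TCP orientation; "wrist_force": force on the tool from outside, world axes, zero at the start; "moment": the same for the moment, N m; "finger_gap": finger opening in m; "gripper_force": force on a finger pad.
Only numpy, scipy, OpenCV 4.12 (cv2) and the standard library are available. Lean on these libraries where they do the work, as an engineer would, in place of code of your own. Each camera call takes 0.05 s, during which the arm holds its last target. There are 200 camera calls.

## Task

Make the little wooden slide cabinet ready for carrying: shut its three drawers fully, then take the steel locking rod out of the desk block and thread it down through the slotted top lug, the steel eyes of all three drawers and the foot lug, until its collar sits on the top lug. The drawers are loose sideways in their runners, so find each eye by feel and ease it into line: never force the rod, there is glass inside. Leave the rod in place and everything else on the desk where it is.

Things in the scene. Friction and masses are not known exactly. Their poses are not given: they have to be found in the camera images.
- cabinet: Light wooden slide cabinet, fixed, 130 deep (x) x 190 wide (y) x 80 mm high. Origin: centre of its underside; x points to its back, so the drawer fronts face the robot (turned up to 0.25 rad). Three overlay drawers one above the other, fronts 178 x 21.5 mm, front face at x = -73 mm when shut. On each front at y = 0 a steel knob 13 mm across, its end at x = -95 mm when shut.
- top_lug (a point): Centre of the slot of the case's fixed steel top lug, on its upper face (level with the case top), cabinet axes; in the cabinet frame x -87, y -58, z 80 mm. Lug 5 mm thick, 34 (x) x 46 (y) mm, standing out in front of the drawers on their right; slot 10 mm wide in x, 22 mm long in y. The three drawer eyes and the foot lug lie below it.
- foot_lug (a point): Centre of the slot of the fixed steel foot lug, upper face, z = 8 mm, straight below the top lug (cabinet x -87, y -58 mm). Lug 8 mm thick on the desk, same 10 x 22 mm slot, long in y.
- top_drawer (a joint): How far the top drawer stands open (m): 0 shut, to 0.045; 1.5 N friction, stays put. Its knob is 64 mm above the desk. Its eye is a level steel plate 4 mm thick, 26 mm wide, upper face at z = 66 mm, with a round 10.4 mm hole, centred below the top lug's slot centre when the drawer is shut and centred sideways.
- middle_drawer (a joint): The same for the middle drawer: knob at 41 mm, upper face of its eye at z = 43 mm. Side play, all three drawers: each stands anywhere up to 4 mm left or right (cabinet y) of centred, each differently, not measured; it stays there by friction, yields to about 1 N of side push at its eye and stops at 4.5 mm.
- bottom_drawer (a joint): The same for the bottom drawer: knob at 18 mm, upper face of its eye at z = 20 mm. Upright closed fingers can push the top and middle knobs in together; at this low knob an upright gripper's body may meet the case top, so lean the tool back (0.3 rad is enough). A few newtons on the rod are ample everywhere.
- rod: Loose steel locking rod, 80 g, upright in the desk block. Origin: centre of its lower tip, z up. Shaft 8 mm thick, z 0 to 76 mm, its end cut square; collar 22 mm across, z 76 to 80; flat dark grip tab z 80 to 116 mm, 24 mm wide (x), 12 mm thick (y: grip across it). Its turn about z is free. Locked: collar on the top lug, tip 4 mm above the desk in the foot lug.
- park_hole (a point): Mouth of the rod's hole, in the near end of the fixed wooden desk block: 90 mm long (x of this frame, away from the robot), 44 wide, 44 mm high, three 9 mm holes 36 mm deep, 30 mm apart along x. A green pencil stands in the far hole, top at 120 mm, 60 mm from the rod. The rod's tab lies along this x within 0.3 rad.
- tweezers: Bystander: steel tweezers, 126 mm long, lying on the desk between block and cabinet.
- loupe: Bystander: folding loupe, 36 x 26 x 16 mm.
- marker: Bystander: marker pen, 135 mm long, near the desk's front edge.
- vial: Bystander: small glass vial, 36 mm wide, 55 mm high.
- petri_dish: Bystander: clear dish with grains, 60 mm across, 13 mm high.
- dark_box: Bystander: specimen box with black foot, 44 x 41 x 31 mm, standing on top of the cabinet at its rear left.
- clear_box: Bystander: clear specimen box, 34 x 33 x 37 mm, left of the cabinet.
- grain_tray: Bystander: open card tray with grains, 40 x 44 x 18 mm, left of the cabinet.
There are look-alikes about, which are no part of the job. There is more than one size of the rod; the one meant has the size given above.

How it is judged:
By the outcome, as a careful person would: the job done as asked, in the order asked, and still so for the second after the job is handed in, with the robot touching nothing.
It also fails if it takes over 67 s, if anything falls off the work surface, if the arm or the gripper's body presses on something with over 40 N, if the wrist force passes 120 N, or if a joint passes its speed limit or range.

## Working session

There is one attempt and no reset: what is moved stays moved. The work goes in short steps, Python scripts to look and compute and a shell command to move; the robot and the scene stay as the last step left them, time stands still between calls to the robot, and variables do not carry over. Pictures are saved under pics/ and viewed, at most 10 in all, crops included, and the job is handed in when it is done.

```bash
ls; mkdir -p pics
cat > h.py <<'E'
import numpy as np, cv2
from plant import ctrl, cams
def cal(n):
    c=cams.get_calibration(n); return np.array(c["intrinsics"]),np.array(c["extrinsics"])
def px2w(n,r,c,depth=None,z=None):
    K,E=cal(n); d=np.linalg.inv(K)@[c,r,1.]; d=np.array([d[0],-d[1],-d[2]])
    R,t=E[:3,:3],E[:3,3]; o=-R.T@t; w=R.T@d
    s=depth if z is None else (z-o[2])/w[2]
    return o+s*w
def w2px(n,p):
    K,E=cal(n); q=E[:3,:3]@np.asarray(p)+E[:3,3]; u=K@[q[0],-q[1],-q[2]]; return u[1]/u[2],u[0]/u[2]
E
python3 - <<'E'
from h import *
for n in("side","top"):
    p,d=cams.snapshot(n); np.savez(f"pics/{n}0.npz",p=p,d=d)
    cv2.imwrite(f"pics/{n}0.png",cv2.resize(p[...,::-1],(800,600)))
    K,E=cal(n);print(n,K.round(1).tolist(),(-E[:3,:3].T@E[:3,3]).round(3),E[2,:3].round(2), cams.get_calibration(n).keys())
    for o in("cabinet","rod"):
        for x in cams.find_in(n,o)[:4]: print(n,o,np.round(x["rect"]),round(x["conf"],2))
    for o in("cabinet","top_lug","foot_lug","rod","park_hole"):
        for x in cams.spot_point(n,o)[:4]:
            r,c=x["pixel"];print(n,o,round(r,1),round(c,1),round(x["conf"],2),px2w(n,r,c,d[int(r),int(c)]).round(3))
print(ctrl.get_obs())
E
```

```text
pics
side [[371.1, 0.0, 256.8], [0.0, 371.1, 188.6], [0.0, 0.0, 1.0]] [ 0.491 -0.817  0.662] [-0.04 -0.8   0.6 ] dict_keys(['intrinsics', 'extrinsics'])
side cabinet [247. 145.  43.  62.] 0.63
side cabinet [222. 317.  17.  23.] 0.53
side rod [224. 219.  14.  30.] 0.67
side rod [227. 262.  10.  30.] 0.62
side cabinet 187.6 285.7 0.82 [ 0.614 -0.02   0.061]
side top_lug 175.5 256.5 0.55 [0.538 0.018 0.079]
side foot_lug 196.5 259.3 0.95 [ 0.543 -0.014  0.031]
side rod 293.3 231.2 0.61 [ 0.461 -0.307 -0.002]
side park_hole 246.0 233.7 0.8 [ 0.471 -0.226  0.06 ]
top [[366.6, 0.0, 256.2], [0.0, 366.6, 193.7], [0.0, 0.0, 1.0]] [ 0.329 -0.045  1.32 ] [-0.16 -0.    0.99] dict_keys(['intrinsics', 'extrinsics'])
top cabinet [194. 144.  62.  56.] 0.7
top rod [308. 208.   5.   9.] 0.47
top cabinet 168.4 225.9 0.76 [0.62  0.063 0.082]
top cabinet 214.0 307.8 0.52 [ 0.47  -0.225  0.045]
top top_lug 188.6 235.9 0.72 [0.549 0.026 0.081]
top top_lug 161.1 212.3 0.42 [0.639 0.108 0.106]
top foot_lug 194.1 239.1 0.63 [0.531 0.015 0.08 ]
top foot_lug 188.8 235.6 0.59 [0.549 0.027 0.081]
top foot_lug 230
[... 456 characters left out ...]
-3.26145331]), 'qd': array([-0.00331825, -0.0026788 , -0.02036069,  0.08672578, -0.01378221,
       -0.13003088,  0.0109235 ]), 'effort': array([ 2.29092311e-04, -4.93334377e+01, -3.81474271e-01, -3.14562070e+01,
        1.30679738e-02,  1.32910714e-03,  2.10633260e-05]), 'position': array([0.21054693, 0.615003  , 0.21039828]), 'tcp_rot': array([[-9.46112560e-01,  3.23837932e-01,  1.31412838e-04],
       [ 3.23837950e-01,  9.46112552e-01,  1.47292288e-04],
       [-7.66325056e-05,  1.81911548e-04, -9.99999981e-01]]), 'wrist_force': array([ 0.45712924, -0.43115846,  0.97267154]), 'moment': array([-0.03816139, -0.03790462,  0.01686104]), 'gripper_force': 0.0, 'finger_gap': 0.08532072602009977}
```

View pics/side0.png

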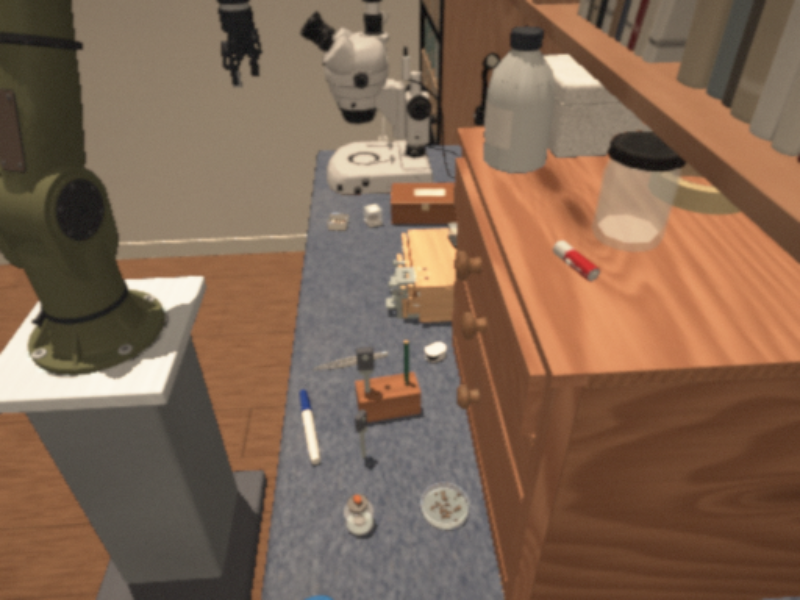

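View pics/top0.png

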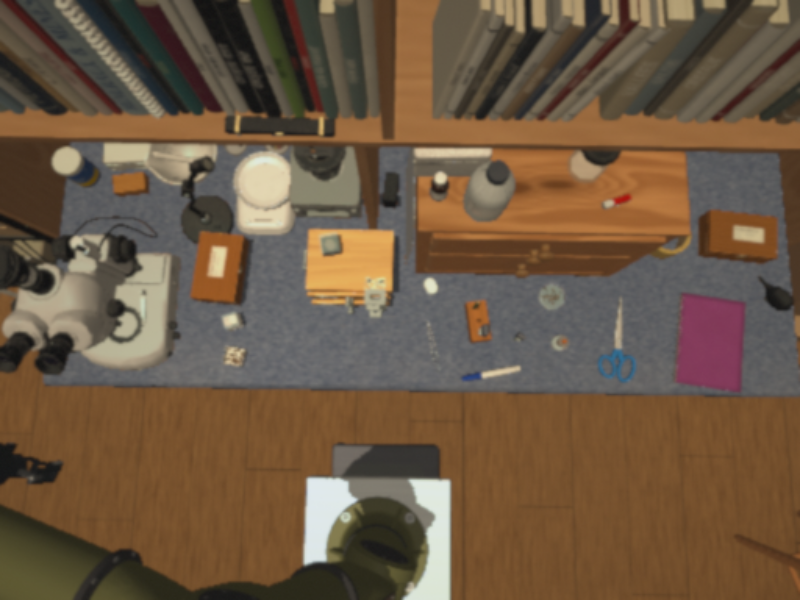

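Side: cabinet about (430,275), block (388,397) with an upright rod in its near end, tab at (365,355); pencil at (406,360); a second thin dark-ended thing at (366,445). Top: block (480,322), rod (487,332), second item (518,337), cabinet (350,265). I'll make one close montage to choose between the rods.

Run:
```python
from h import *
s=np.load("pics/side0.npz");t=np.load("pics/top0.npz")
def cr(p,r,c,h,w): return cv2.resize(np.ascontiguousarray(p[r:r+h,c:c+w,::-1]),(400,300),interpolation=cv2.INTER_CUBIC)
m=np.vstack([np.hstack([cr(s["p"],215,200,90,120),cr(s["p"],140,235,75,100)]),np.hstack([cr(t["p"],180,280,60,80),cr(t["p"],142,190,60,80)])])
cv2.imwrite("pics/m0.png",m)
S,T=s["d"],t["d"]
for r,c in [(275,232),(285,233),(294,234),(296,236),(225,233),(230,233),(240,234)]: print("side",r,c,px2w("side",r,c,S[r,c]).round(3))
# height map of the block and cabinet areas from top depth
rr,cc=np.mgrid[0:384,0:512]
def cloud(n,d):
    K,E=cal(n);x=np.stack([(cc-K[0,2])/K[0,0],-(rr-K[1,2])/K[1,1],-np.ones_like(d)],-1)*d[...,None]
    return (x-E[:3,3])@E[:3,:3]
P=cloud("top",T);Q=cloud("side",S);np.savez("pics/cl0.npz",P=P,Q=Q)
print((P[188:222,295:340,2]*1000).round().astype(int)[::2,::1].tolist().__str__().replace("],","]\n"))
```

```text
side 275 232 [ 0.466 -0.311  0.062]
side 285 233 [ 0.465 -0.287  0.001]
side 294 234 [ 0.467 -0.311  0.001]
side 296 236 [ 0.471 -0.319  0.004]
side 225 233 [ 0.472 -0.228  0.125]
side 230 233 [ 0.472 -0.229  0.112]
side 240 234 [ 0.472 -0.226  0.078]
[[-1, 0, -3, -8, 2, 2, 4, -1, -3, 2, 3, 0, -4, -6, -1, 4, 1, 1, 1, 1, -3, -4, -2, -1, 2, -3, 6, 4, 0, -5, -4, 1, -1, 3, 2, 3, 2, 0, 3, 3, 2, 0, -2, 2, 1]
 [-1, 0, 0, -3, 2, -1, 2, 2, -2, -3, 1, -3, 0, 1, 1, 0, 1, 2, -4, 0, 2, 4, 3, 8, 0, -4, -1, -2, -2, -3, 1320, -4, 0, 5, 0, 1, 3, -3, -1, -6, 0, -1, 2, -1, 2]
 [-1, 3, 4, 4, 5, 1, -1, 1, 1, 4, 43, 124, 46, 42, 46, 43, -3, 3, -1, -5, 4, 3, -2, 0, -2, 1, 0, 0, 4, 0, 4, -2, 2, 2, -2, 1, 3, 1, 1, 2, -1, -1, -5, -3, -1]
 [-1, -2, -4, 35, 45, 48, 43, 48, 45, 96, 111, 118, 42, 48, 46, 46, 43, 5, -2, 5, 1, -2, -3, -1, 1, 2, 1, 0, 7, 0, -2, 0, 4, -2, 2, 1, 0, 1, 3, -4, 3, -1, 0, -3, 0]
 [2, -3, 0, 21, 46, 44, 43, 43, 68, 72, 24, 34, 46, 45, 44, 1320, 39, 0, 1, 2, -2, 2, 1, -2, 1, 2, 2, -3, -2, 0, -1, -4, -4, 3, 2, 4, -2, 2, 2, 7, 2, 2, -1, 4, 1]
 [-1, -2, 2, 17, 38, 45, 44, 50, 44, 40, 46, 46, 4
[... 1217 characters left out ...]
, 0, 0, -1, 1, -1, -2, 0, 3, -4, 3, -1, 4, 0, 1, 0]
 [1, 1, -5, 5, -1, 11, 35, 46, 45, 47, 43, 41, 45, 95, 114, 119, 124, 121, 41, 40, 3, -3, 5, 4, 4, -3, 1, 0, -1, -8, 2, -1, 3, 1, 3, 0, 81, 89, 92, 86, 87, 3, -1, 0, -1]
 [-2, 4, 1, 2, 0, 2, 26, 44, 46, 43, 43, 42, 44, 43, 47, 42, 48, 44, 46, 41, 0, -2, 6, 2, -1, 2, -3, -4, 5, 2, 4, -3, -3, -4, 1, 34, 60, 71, 79, 82, 89, 87, -4, 4, 3]
 [-1, 0, -3, 3, 0, 2, 19, 42, 40, 32, 26, 21, 18, 13, 6, 4, 4, 4, -1, 0, -2, 2, 2, 4, -3, 2, 2, -1, 0, 3, -1, 4, 1, 3, 0, 0, 3, 2, 0, 3, 2, -2, 1, -5, -2]
 [-2, -5, -2, 3, 0, 2, -3, -3, 2, 3, -1, -5, 0, 1, -2, -3, -1, 0, -3, 1, -1, 2, -1, 1, -3, 2, -2, 3, 6, -3, 0, 2, 1, 5, -6, 5, -1, 3, 4, -3, 0, 2, 1, 4, 0]]
```

View pics/m0.png

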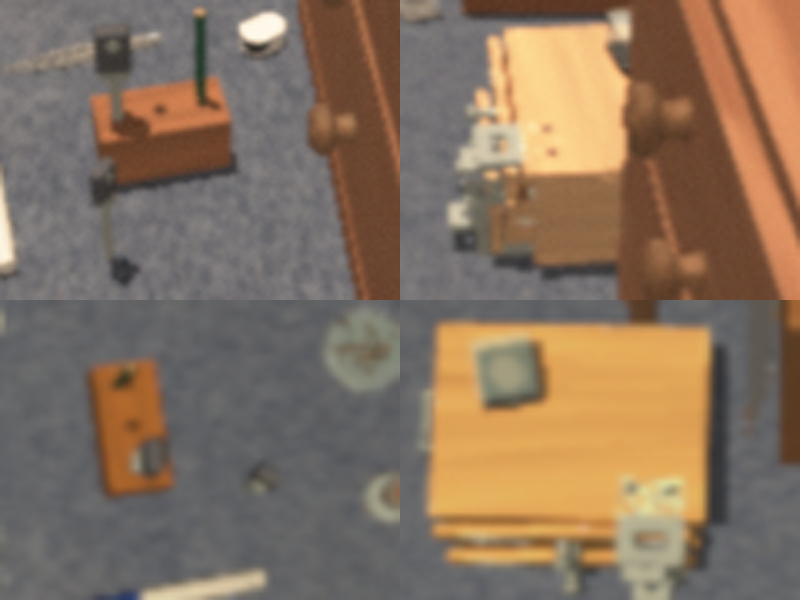

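The rod's look-alikes are the thin, shorter rod standing on the desk (side crop px ~(233,270–296), 89 mm high) and the pencil. The rod I want is in the block's near end: tab top at ~124 mm, as 44-36+116 requires. Next are the cabinet and rod poses.

Run:
```python
from h import *
z=np.load("pics/cl0.npz");P,Q=z["P"],z["Q"]
t=np.load("pics/top0.npz");s=np.load("pics/side0.npz")
def box(P,a): return (P[...,0]>a[0])&(P[...,0]<a[1])&(P[...,1]>a[2])&(P[...,1]<a[3])&(P[...,2]>a[4])&(P[...,2]<a[5])
# obstacles left
m=box(P,(.0,.6,.2,1,.15,1));
if m.any(): print("tall left: minx",P[m].min(0).round(3),P[m].max(0).round(3))
# cabinet top
b=t["p"].astype(int);wood=(b[...,0]-b[...,2]>60)
m=box(P,(.5,.75,-.1,.2,.068,.095))&wood
k=np.argwhere(m)
mm=cv2.morphologyEx(m.astype(np.uint8),cv2.MORPH_CLOSE,np.ones((5,5)));
# reproject wood top outline at z=.08
W=np.array([px2w("top",r,c,z=.08)[:2] for r,c in np.argwhere(mm)])
h=cv2.convexHull(W.astype(np.float32)[:,None]*1000)
print("cab rect",cv2.minAreaRect(h))
print("hull",h[:,0].round().tolist())
for n,C,a in(("top",P,(.43,.52,-.26,-.19,.1,.14)),("side",Q,(.43,.52,-.26,-.19,.1,.14))):
    m=box(C,a);w=C[m];print(n,m.sum(),w.mean(0).round(4),np.median(w,0).round(4))
    ij=np.argwhere(m);print(ij.min(0),ij.max(0))
    if n=="top":
        w=np.array([px2w("top",r,c,z=.124)[:2] for r,c in ij]).astype(np.float32)*1000;print(cv2.minAreaRect(w[:,None]))
m=box(P,(.42,.58,-.27,-.17,.036,.052)); W=np.array([px2w("top",r,c,z=.044)[:2] for r,c in np.argwhere(m)]).astype(np.float32)*1000
print("block",cv2.minAreaRect(W[:,None]))
# knobs/drawers seen from side
m=box(Q,(.45,.62,-.05,.2,.005,.1)); 
for zl in(.018,.041,.064):
    q=m&(abs(Q[...,2]-zl)<.006);w=Q[q];o=np.argsort(w[:,0])[:6];print(zl,w[o].round(3).tolist())
```

```text
tall left: minx [0.113 0.2   0.151] [0.6   0.666 0.713]
cab rect ((616.4537353515625, 70.27372741699219), (189.92808532714844, 164.45713806152344), 89.8286361694336)
hull [[699.0, 156.0], [699.0, 159.0], [695.0, 163.0], [670.0, 165.0], [595.0, 165.0], [563.0, 164.0], [549.0, 160.0], [546.0, 136.0], [534.0, 36.0], [549.0, -12.0], [563.0, -22.0], [605.0, -25.0], [616.0, -24.0], [634.0, -24.0], [662.0, -24.0], [695.0, -23.0], [698.0, -19.0]]
top 31 [ 0.4729 -0.2235  0.1224] [ 0.472  -0.2242  0.1223]
[207 309] [214 312]
((473.08184814453125, -223.15240478515625), (9.864335060119629, 23.35524559020996), 89.64302825927734)
side 125 [ 0.4719 -0.2257  0.1162] [ 0.4718 -0.2268  0.1172]
[222 228] [233 238]
block ((503.0671081542969, -219.9638671875), (90.24604034423828, 45.12294387817383), 8.254228591918945)
0.018 [[0.51, 0.005, 0.016], [0.51, 0.002, 0.022], [0.51, 0.006, 0.022], [0.51, 0.013, 0.021], [0.51, 0.018, 0.02], [0.511, 0.024, 0.02]]
0.041 [[0.521, 0.001, 0.043], [0.522, 0.004, 0.044], [0.522, 0.007, 0.046], [0.522, 0.013, 0.044], [0.522, 0.018, 0.044], [0.522, 0.021, 0.045]]
0.064 [[0.519, 0.007, 0.066], [0.52, 0.009, 0.068], [0.52, 0.017, 0.065], [0.52, 0.019, 0.067], [0.52, 0.022, 0.069], [0.521, 0.029, 0.067]]
```

Run:
```python
from h import *
t=np.load("pics/top0.npz");b=t["p"].astype(float);w=b[...,0]-b[...,2]
def cross(v,i0,lev,step):
    i=i0
    while v[i+step]>lev: i+=step
    return i+step*(v[i]-lev)/(v[i]-v[i+step])
L=[];R=[];B=[]
for r in range(152,180):
    v=w[r];lev=40
    L.append(px2w("top",r,cross(v,215,lev,-1),z=.08)); R.append(px2w("top",r,cross(v,235,lev,1),z=.08))
for c in range(222,248):
    B.append(px2w("top",cross(w[:,c],165,40,-1),c,z=.08))
for c in range(198,206): pass
L,R,B=map(np.array,(L,R,B))
print("L",np.polyfit(L[:,0]-.63,L[:,1],1).round(4),"R",np.polyfit(R[:,0]-.63,R[:,1],1).round(4),"B",np.polyfit(B[:,1]-.07,B[:,0],1).round(4))
print(R[::4].round(4).tolist());print(L[::4].round(4).tolist());print(B[::4].round(4).tolist())
g=cv2.cvtColor(t["p"],cv2.COLOR_RGB2GRAY)
print("rows184-200 cols228-252");print(g[183:204,226:254])
s=np.load("pics/side0.npz");g=cv2.cvtColor(s["p"],cv2.COLOR_RGB2GRAY);print("side");print(g[164:186,248:274])
```

```text
** On entry to DLASCL parameter number  4 had an illegal value
 ** On entry to DLASCL parameter number  4 had an illegal value
 ** On entry to DLASCL parameter number  4 had an illegal value
 ** On entry to DLASCL parameter number  4 had an illegal value
 ** On entry to DLASCL parameter number  5 had an illegal value
 ** On entry to DLASCL parameter number  4 had an illegal value<stdin>:6: RuntimeWarning: divide by zero encountered in scalar divide
h.py:6: RuntimeWarning: invalid value encountered in matmul
  K,E=cal(n); d=np.linalg.inv(K)@[c,r,1.]; d=np.array([d[0],-d[1],-d[2]])
Traceback (most recent call last):
numpy.linalg.LinAlgError: SVD did not converge in Linear Least Squares
```

Run:
```python
from h import *
t=np.load("pics/top0.npz");b=t["p"].astype(float);w=b[...,0]-b[...,2]
def cross(v,i0,step):
    i=i0
    while v[i+step]>40: i+=step
    return i+step*(v[i]-40)/max(v[i]-v[i+step],1e-6)
L=np.array([px2w("top",r,cross(w[r],225,-1),z=.08) for r in range(166,181)])
R=np.array([px2w("top",r,cross(w[r],230,1),z=.08) for r in range(151,176)])
B=np.array([px2w("top",cross(w[:,c],168,-1),c,z=.08) for c in range(220,248)])
for n,X,i,j,o in(("L",L,0,1,.63),("R",R,0,1,.63),("B",B,1,0,.07)): print(n,np.polyfit(X[:,i]-o,X[:,j],1).round(4),X[::6].round(4).tolist())
g=cv2.cvtColor(t["p"],cv2.COLOR_RGB2GRAY)
print("top r183-203 c226-253");print(g[183:204,226:254])
s=np.load("pics/side0.npz");g=cv2.cvtColor(s["p"],cv2.COLOR_RGB2GRAY);print("side r164 c248");print(g[164:186,248:274])
```

```text
L [0.0062 0.1692] [[0.6268, 0.1694, 0.08], [0.6055, 0.1689, 0.08], [0.5843, 0.1692, 0.08]]
R [-0.0157 -0.0267] [[0.6841, -0.0271, 0.08], [0.6625, -0.027, 0.08], [0.641, -0.027, 0.08], [0.6196, -0.0264, 0.08], [0.5983, -0.0263, 0.08]]
B [-0.1592  0.7051] [[0.7001, 0.0858, 0.08], [0.7005, 0.0648, 0.08], [0.7002, 0.0438, 0.08], [0.7856, 0.0249, 0.08], [0.7001, 0.0017, 0.08]]
top r183-203 c226-253
[[179 178 178 179 179 179 183 188 187 187 192 199 207 212 206 194 193 194
  197 202 198 186 180 177 155  96  58  55]
 [177 177 177 177 176 177 182 190 191 187 187 195 204 206 202 196 191 187
  188 193 187 180 176 173 152  94  58  55]
 [164 166 166 164 163 164 171 182 188 185 180 182 186 186 185 184 184 182
  180 180 176 169 166 163 141  89  58  55]
 [152 150 146 143 142 144 151 166 177 178 176 175 175 175 174 174 175 176
  175 171 159 137 125 121 105  77  66  65]
 [174 168 156 152 151 151 156 166 174 175 172 168 166 167 166 167 168 171
  173 172 159 128  98  86  79  78  85  88]
 [170 167 161 159 160 161 164 170 174 171 160 144 141 143 145 147 152 162
  171 174 167 141  99  76  67  74  91  98]
 
[... 3468 characters left out ...]
96 198 210
  215 214 210 210 215 211 206 202]
 [129 163 187 200 199 188 179 174 175 175 170 166 163 166 167 163 167 187
  203 210 210 211 215 217 217 215]
 [130 163 182 190 192 182 157 139 134 134 131 128 132 143 157 155 143 160
  193 205 211 212 217 219 219 217]
 [123 141 148 150 152 142 124 118 127 138 138 125 127 161 186 187 156 150
  181 198 202 205 209 213 212 209]
 [114 116 118 124 120 117 113 122 158 181 183 153 123 137 153 157 135 126
  153 164 163 167 171 173 169 167]
 [111 109 117 119 115 113 111 117 141 165 166 138 112 113 119 122 113 111
  121 128 127 127 127 128 130 123]
 [111 113 125 118 107 105 107 105 112 122 124 113 105 109 112 114 105 103
  108 110 110 115 117 118 118 118]]
```

Run:
```python
from h import *
print(px2w("top",189.6,239.4,z=.08).round(4),px2w("side",175.2,258.9,z=.08).round(4))
print("knob top z.07",px2w("top",195.5,223.6,z=.064).round(4))
s=np.load("pics/top0.npz");g=cv2.cvtColor(s["p"],cv2.COLOR_RGB2GRAY);print(g[192:204,216:232])
z=np.load("pics/cl0.npz")["P"]
m=(z[...,2]>.2)&(z[...,1]>.1)&(z[...,1]<.5)&(z[...,0]>.15)&(z[...,0]<.9);print(z[m].min(0).round(3) if m.any() else "clear", m.sum())
m=(z[...,2]>.1)&(z[...,1]>-.3)&(z[...,1]<.3)&(z[...,0]>.3)&(z[...,0]<.66);print(z[m].min(0).round(3),z[m].max(0).round(3),m.sum())
```

```text
[0.5463 0.014  0.08  ] [0.5448 0.0176 0.08  ]
knob top z.07 [0.5274 0.0691 0.064 ]
[[175 174 174 170 161 154 151 124 112 118 118 136 143 145 148 150]
 [176 175 173 170 163 152 141 117 105 113 126 151 158 159 161 162]
 [132 131 129 127 134 144 139 117  95  93 102 118 123 125 128 130]
 [101 103 101 102 113 130 130 115  96  86  80  79  81  89 100 104]
 [106 106 102 101 107 119 122 123 115  92  74  70  72  85  99 102]
 [110 109 107 105 108 114 119 131 132 101  80  88  92  96 101 104]
 [109 110 110 110 110 113 119 134 137 108  84  93 101 102 103 102]
 [106 105 107 109 109 110 121 139 139 112  85  89  99 102 104 103]
 [100 101 103 104 105 105 112 120 117 100  87  94 101 104 105 105]
 [ 99 100 104 105 104 101 103 103 102  96  93  97 101 104 105 104]
 [100 103 106 108 106 102 101 101 101 100  99  98  98 102 105 104]
 [104 105 105 107 106 104 102 103 104 104 103 101 100 101 103 104]]
[0.15 0.1  0.2 ] 19467
[ 0.329 -0.3    0.1  ] [0.66  0.133 1.32 ] 4665
```

```bash
cat > /dev/null; python3 -m jog '[1.9,-3.05,0,0,0,4.75,0, 1.9,-3.05,0,0,0,4.75,0, 1.9,-3.05,0,0,0,4.75,0, 1.9,-3.05,0,0,0,4.65,0, 1.9,-3.05,0,0,0,0,0, 1.9,-3.05,0,0,0,0,0, 1.9,-3.05,0,0,0,0,0, 1.9,-3.05,0,0,0,0,0]'
python3 -m jog '[1.9,-3.05,0,0,0,0,0, 1.9,-3.05,0,0,0,0,0, 1.9,-3.05,0,0,0,0,0, 1.9,-3.05,0,0,0,0,0, 0,-3,-1,0,0,0,0, 0,-3,-2,0,0,0,0, 0,-3,-2,0,0,0,0, 0,-3,-2,0,0,0,0]'
python3 -m jog '[0,-3,-2,0,0,0,0, 0,-2.9,-2,0,0,0,0, 0,0,0,0,0,0,0]'
```

```text
t: 1.47
position: [0.3633, 0.3694, 0.2107]
tcp_rot: [[-1.0, -0.0, 0.001], [-0.0, 1.0, 0.001], [-0.001, 0.001, -1.0]]
wrist_force: [0.7, 0.9, -0.3]
finger_gap: -0.0001
gripper_force: 0.0
t: 2.13
position: [0.4386, 0.1276, 0.14]
tcp_rot: [[-1.0, 0.0, 0.001], [0.0, 1.0, 0.001], [-0.001, 0.001, -1.0]]
wrist_force: [0.0, 0.4, -0.7]
finger_gap: -0.0003
gripper_force: 0.0
t: 2.38
position: [0.4356, 0.0633, 0.0969]
tcp_rot: [[-1.0, 0.008, -0.006], [0.008, 1.0, -0.004], [0.006, -0.004, -1.0]]
wrist_force: [-0.0, -0.1, -0.5]
finger_gap: 0.0001
gripper_force: 0.0
```

```bash
python3 -m jog '[0,0.6,-3,0,0,0,0, 0,0,-3.3,0,0,0,0, 1.5,0,0,0,0,0,0, 1.5,0,0,0,0,0,0, 0.7,0,0,0,0,0,0, 0.6,0,0,0,0,0,0, 0.6,0,0,0,0,0,0]'
python3 -m jog '[0.6,0,0,0,0,0,0, 0.6,0,0,0,0,0,0, 0.6,0,0,0,0,0,0,0.5,0,0,0,0,0,0]'
python3 -m jog '[0.5,0,0,0,0,0,0, 0.5,0,0,0,0,0,0, 0.4,0,0,0,0,0,0]'
python3 -m jog '[0.3,0,0,0,0,0,0, 0.3,0,0,0,0,0,0]'
```

```text
t: 2.97
position: [0.4881, 0.0763, 0.0378]
tcp_rot: [[-1.0, -0.0, 0.0], [-0.0, 1.0, 0.0], [-0.0, 0.0, -1.0]]
wrist_force: [0.1, 0.0, -0.0]
finger_gap: -0.0002
gripper_force: 0.0
t: 3.3
position: [0.5112, 0.0761, 0.0375]
tcp_rot: [[-1.0, -0.0, 0.0], [-0.0, 1.0, 0.0], [-0.0, 0.0, -1.0]]
wrist_force: [-0.5, 0.2, 0.5]
finger_gap: -0.0004
gripper_force: 0.0
t: 3.55
position: [0.5245, 0.076, 0.0372]
tcp_rot: [[-1.0, -0.0, -0.001], [-0.0, 1.0, 0.0], [0.001, 0.0, -1.0]]
wrist_force: [-2.1, -0.6, 1.1]
finger_gap: 0.0001
gripper_force: 0.9
t: 3.72
position: [0.5273, 0.076, 0.0368]
tcp_rot: [[-1.0, -0.0, -0.008], [-0.0, 1.0, -0.0], [0.008, -0.0, -1.0]]
wrist_force: [-14.5, -0.0, 11.0]
finger_gap: 0.0002
gripper_force: 7.4
```

```bash
python3 -m jog '[-2,0,0,0,0,0,0, -3,-0.5,0,0,0,0,0, -1.2,0,0,0,-5.75,0,0, 0,0,0,0,-5.75,0,0, 0,0,-1,0,-5.7,0,0, 0,0,-1.3,0,0,0,0, 0,0,0,0,0,0,0]'
python3 -m jog '[0.8,0,0,0,0,0,0, 0.8,0,0,0,0,0,0, 0.7,0,0,0,0,0,0,0.6,0,0,0,0,0,0,0.6,0,0,0,0,0,0]'
python3 -m jog '[0.6,0,0,0,0,0,0, 0.6,0,0,0,0,0,0]'
```

```text
t: 4.3
position: [0.4651, 0.0706, 0.012]
tcp_rot: [[-0.956, -0.001, 0.292], [-0.001, 1.0, -0.0], [-0.292, -0.0, -0.956]]
wrist_force: [0.6, 0.8, 0.3]
finger_gap: 0.0003
gripper_force: 0.0
t: 4.72
position: [0.5056, 0.0709, 0.015]
tcp_rot: [[-0.955, 0.0, 0.297], [0.0, 1.0, -0.0], [-0.297, -0.0, -0.955]]
wrist_force: [-0.1, -0.2, -0.6]
finger_gap: -0.0001
gripper_force: 0.0
t: 4.88
position: [0.5164, 0.0709, 0.0143]
tcp_rot: [[-0.955, 0.0, 0.296], [0.0, 1.0, -0.0], [-0.296, -0.0, -0.955]]
wrist_force: [0.0, -0.0, 0.2]
finger_gap: -0.0001
gripper_force: 0.0
```

```bash
python3 -m jog '[0.5,0,0,0,0,0,0, 0.4,0,0,0,0,0,0]'
python3 -m jog '[0.3,0,0,0,0,0,0, 0.3,0,0,0,0,0,0]'
```

```text
t: 5.05
position: [0.5249, 0.0709, 0.0142]
tcp_rot: [[-0.955, 0.0, 0.295], [-0.0, 1.0, -0.0], [-0.295, -0.0, -0.955]]
wrist_force: [-0.6, 0.2, 1.3]
finger_gap: 0.0001
gripper_force: 0.8
t: 5.22
position: [0.5302, 0.0709, 0.014]
tcp_rot: [[-0.956, -0.0, 0.295], [-0.0, 1.0, -0.0], [-0.295, -0.0, -0.956]]
wrist_force: [-1.7, -0.4, 1.5]
finger_gap: 0.0
gripper_force: 0.8
```

```bash
python3 -m jog '[0.25,0,0,0,0,0,0]'
python3 -m jog '[0.2,0,0,0,0,0,0]'
```

```text
t: 5.3
position: [0.5327, 0.0709, 0.0141]
tcp_rot: [[-0.956, -0.0, 0.295], [-0.0, 1.0, -0.0], [-0.295, -0.0, -0.956]]
wrist_force: [-1.5, -0.3, 0.5]
finger_gap: 0.0004
gripper_force: 0.8
t: 5.38
position: [0.5348, 0.0708, 0.0141]
tcp_rot: [[-0.956, -0.0, 0.295], [-0.0, 1.0, -0.0], [-0.295, -0.0, -0.956]]
wrist_force: [-2.0, -0.2, 0.8]
finger_gap: -0.0002
gripper_force: 1.1
```

```bash
python3 -m jog '[0.2,0,0,0,0,0,0]'
python3 -m jog '[0.2,0,0,0,0,0,0]';python3 -m jog '[0.1,0,0,0,0,0,0]'
```

```text
t: 5.47
position: [0.5351, 0.0708, 0.0134]
tcp_rot: [[-0.957, 0.0, 0.292], [-0.0, 1.0, -0.001], [-0.292, -0.001, -0.957]]
wrist_force: [-10.0, 0.6, 5.9]
finger_gap: 0.0001
gripper_force: 4.8
t: 5.55
position: [0.5352, 0.0707, 0.0126]
tcp_rot: [[-0.958, 0.0, 0.288], [-0.0, 1.0, -0.001], [-0.288, -0.001, -0.958]]
wrist_force: [-16.0, 0.2, 8.6]
finger_gap: 0.0
gripper_force: 7.0
t: 5.63
position: [0.5352, 0.0707, 0.0121]
tcp_rot: [[-0.958, -0.0, 0.286], [-0.0, 1.0, -0.001], [-0.286, -0.001, -0.958]]
wrist_force: [-14.5, -0.0, 8.1]
finger_gap: 0.0001
gripper_force: 7.0
```

```bash
python3 -m jog '[-1.5,0,0.2,0,0,0,0, -1,0,1,0,-5,0,0, 0,0,1.4,0,-3,0,0, 0.9,0,0,0,0,0,0, 0.9,0,0,0,0,0,0]'
python3 -m jog '[0.3,0,0,0,0,0,0]';python3 -m jog '[0.3,0,0,0,0,0,0]'
```

```text
t: 6.05
position: [0.5336, 0.0718, 0.0414]
tcp_rot: [[-0.904, -0.002, 0.428], [-0.001, 1.0, 0.002], [-0.428, 0.002, -0.904]]
wrist_force: [0.8, 0.3, 0.1]
finger_gap: -0.0002
gripper_force: 0.0
t: 6.13
position: [0.5389, 0.0714, 0.0418]
tcp_rot: [[-0.904, 0.0, 0.429], [0.001, 1.0, 0.001], [-0.429, 0.001, -0.904]]
wrist_force: [-0.6, 0.1, 1.4]
finger_gap: -0.0002
gripper_force: 0.9
t: 6.22
position: [0.5396, 0.0711, 0.0405]
tcp_rot: [[-0.906, 0.001, 0.424], [0.001, 1.0, -0.001], [-0.424, -0.0, -0.906]]
wrist_force: [-25.9, 1.3, 27.4]
finger_gap: -0.0003
gripper_force: 14.9
```

```bash
python3 -m jog '[-1.4,0,0.3,0,0,0,0, -0.3,0,1.0,0,0,0,0, 0.7,0,1.0,0,0,0,0, 0.5,0,0,0,0,0,0]'
python3 -m jog '[0.3,0,0,0,0,0,0]';python3 -m jog '[0.1,0,0,0,0,0,0]'
```

```text
t: 6.55
position: [0.5372, 0.0715, 0.0659]
tcp_rot: [[-0.903, -0.0, 0.43], [0.001, 1.0, 0.001], [-0.43, 0.002, -0.903]]
wrist_force: [1.2, 0.5, 0.8]
finger_gap: -0.0001
gripper_force: 0.0
t: 6.63
position: [0.5397, 0.0712, 0.0647]
tcp_rot: [[-0.904, 0.0, 0.428], [0.001, 1.0, 0.001], [-0.428, 0.001, -0.904]]
wrist_force: [-1.2, 0.0, -0.1]
finger_gap: -0.0002
gripper_force: 0.0
t: 6.72
position: [0.5395, 0.0708, 0.0634]
tcp_rot: [[-0.905, 0.001, 0.426], [0.0, 1.0, -0.001], [-0.426, -0.0, -0.905]]
wrist_force: [-0.6, -0.1, -1.1]
finger_gap: -0.0
gripper_force: 0.0
```

```bash
python3 -m jog '[0.2,0,0,0,0,0,0]';python3 -m jog '[0.15,0,0,0,0,0,0]'
```

```text
t: 6.8
position: [0.5402, 0.0706, 0.0627]
tcp_rot: [[-0.905, 0.0, 0.425], [0.0, 1.0, -0.001], [-0.425, -0.001, -0.905]]
wrist_force: [0.1, 0.7, -0.6]
finger_gap: 0.0001
gripper_force: 0.0
t: 6.88
position: [0.5415, 0.0707, 0.0626]
tcp_rot: [[-0.905, 0.0, 0.425], [-0.0, 1.0, -0.001], [-0.425, -0.001, -0.905]]
wrist_force: [-0.8, -0.4, 0.5]
finger_gap: -0.0
gripper_force: 0.0
```

```bash
python3 -m jog '[0.15,0,0,0,0,0,0]';python3 -m jog '[0.15,0,0,0,0,0,0]';python3 -m jog '[0.1,0,0,0,0,0,0]'
```

```text
t: 6.97
position: [0.5429, 0.0708, 0.0627]
tcp_rot: [[-0.905, 0.0, 0.425], [-0.0, 1.0, -0.0], [-0.425, -0.0, -0.905]]
wrist_force: [-0.4, -0.0, -0.7]
finger_gap: 0.0002
gripper_force: 0.0
t: 7.05
position: [0.5444, 0.0709, 0.063]
tcp_rot: [[-0.905, -0.0, 0.425], [-0.0, 1.0, -0.0], [-0.425, -0.0, -0.905]]
wrist_force: [0.1, -0.5, -0.1]
finger_gap: -0.0002
gripper_force: 0.0
t: 7.13
position: [0.5456, 0.0709, 0.0632]
tcp_rot: [[-0.905, -0.0, 0.426], [-0.0, 1.0, -0.0], [-0.426, -0.0, -0.905]]
wrist_force: [-0.0, 0.2, -0.6]
finger_gap: -0.0002
gripper_force: 0.0
```

```bash
python3 -m jog '[-2,0,0,0,0,0,0, -3,0,1,0,6,0,0, -2,0,3,0,6,0,0, 0,3,4,0,6,0,0, 0,3,3,0,6,0,0, 0,3,2,0,1,0,0]'
python3 - <<'E'
from h import *
s,d=cams.snapshot("side");t,e=cams.snapshot("top");np.savez("pics/1.npz",s=s,d=d,t=t,e=e)
def cr(p,r,c,h,w): return cv2.resize(np.ascontiguousarray(p[r:r+h,c:c+w,::-1]),(400,400),interpolation=cv2.INTER_CUBIC)
cv2.imwrite("pics/m1.png",np.hstack([cr(s,160,235,50,50),cr(t,165,205,50,50)]))
for z in(.018,.041,.064): print([np.round(w2px(n,[x,.07,z])[::-1],1).tolist() for n in("side",) for x in(.5377,.5597)])
E
```

```text
t: 7.63
position: [0.4803, 0.1565, 0.1887]
tcp_rot: [[-1.0, 0.003, 0.01], [0.003, 1.0, 0.002], [-0.01, 0.002, -1.0]]
wrist_force: [1.2, 0.8, -0.7]
finger_gap: -0.0002
gripper_force: 0.0
[[255.5, 182.5], [262.9, 182.1]]
[[255.4, 176.1], [262.9, 175.7]]
[[255.2, 169.5], [262.8, 169.2]]
```

View pics/m1.png

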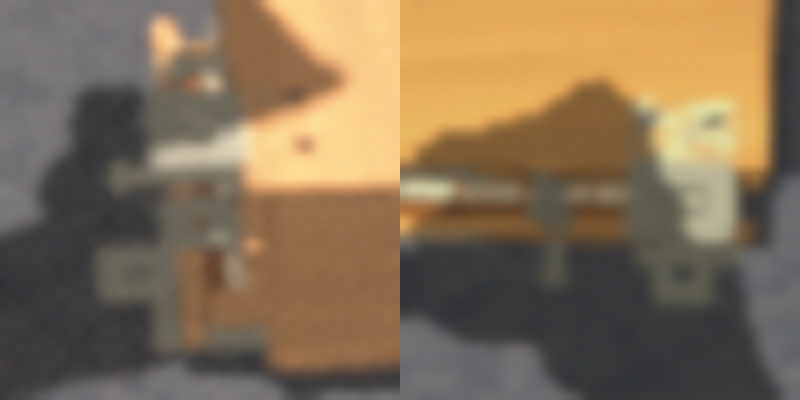

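Run:
```python
from h import *
q=np.load("pics/1.npz")
print("side eye",px2w("side",194.4,251,d:=q["d"][194,251]).round(4),[px2w("side",194.4,251,z=z).round(4).tolist() for z in(.02,.043)])
print("side knob",px2w("side",182.5,250.3,q["d"][182,250]).round(4),[px2w("side",182.5,250.3,z=z).round(4).tolist() for z in(.018,.041)])
print("top eye",px2w("top",199,240.5,q["e"][199,240]).round(4),[px2w("top",199,240.5,z=z).round(4).tolist() for z in(.02,.043)])
print("top knob",px2w("top",199,224,q["e"][199,224]).round(4),[px2w("top",199,224,z=z).round(4).tolist() for z in(.018,.041)])
```

```text
side eye [0.5222 0.0359 0.0007] [[0.5213, 0.011, 0.02], [0.5203, -0.0187, 0.043]]
side knob [0.5222 0.0652 0.0222] [[0.5224, 0.0711, 0.018], [0.5213, 0.0393, 0.041]]
top eye [0.5254 0.0129 0.0018] [[0.5227, 0.0121, 0.02], [0.5193, 0.0111, 0.043]]
top knob [0.5214 0.0711 0.0219] [[0.522, 0.0714, 0.018], [0.5186, 0.0694, 0.041]]
```

Run:
```python
from h import *
q=np.load("pics/1.npz");s=q["s"];d=q["d"]
o=ctrl.get_obs();print(o["position"].round(4));p=o["position"]
r,c=w2px("side",p);print("tcp px",r,c)
ri,ci=int(r),int(c)
for k in range(ri-14,ri+8): print(k,d[k,ci-6:ci+7].round(3).tolist())
f=np.ascontiguousarray(s[ri-45:ri+30,ci-50:ci+50,::-1]);f=cv2.resize(f,(800,600),interpolation=cv2.INTER_CUBIC)
cv2.drawMarker(f,(int((c-ci+50.5)*8),int((r-ri+45.5)*8)),(0,0,255));cv2.imwrite("pics/tip.png",f)
```

```text
[0.4794 0.1621 0.1884]
tcp px 116.63171595458144 232.28377882361687
102 [1.4639999866485596, 1.4700000286102295, 1.0260000228881836, 1.0190000534057617, 1.0230000019073486, 1.0210000276565552, 1.0260000228881836, 1.0210000276565552, 1.027999997138977, 1.0290000438690186, 1.465000033378601, 1.4670000076293945, 1.4589999914169312]
103 [1.4609999656677246, 1.4570000171661377, 1.0290000438690186, 1.0240000486373901, 1.0240000486373901, 1.0199999809265137, 1.0210000276565552, 1.0230000019073486, 1.0269999504089355, 1.0230000019073486, 1.4609999656677246, 1.4529999494552612, 1.4529999494552612]
104 [1.4500000476837158, 1.4520000219345093, 1.0290000438690186, 1.0230000019073486, 1.0230000019073486, 1.0260000228881836, 1.024999976158142, 1.024999976158142, 1.0230000019073486, 1.034999966621399, 1.4320000410079956, 1.4329999685287476, 1.4290000200271606]
105 [1.430999994277954, 1.4390000104904175, 1.034999966621399, 1.034000039100647, 1.0260000228881836, 1.0230000019073486, 1.0240000486373901, 1.024999976158142, 1.0260000228881836, 1.034000039100647, 1.4359999895095825, 1.434000015258789, 1.4
[... 4023 characters left out ...]
1.406999945640564, 1.4160000085830688, 1.4179999828338623, 1.4179999828338623, 1.4220000505447388, 1.4229999780654907, 1.4220000505447388, 1.4229999780654907, 1.4220000505447388]
122 [1.409999966621399, 1.4079999923706055, 1.406999945640564, 1.406000018119812, 1.406000018119812, 1.4220000505447388, 1.4259999990463257, 1.4210000038146973, 1.4240000247955322, 1.4270000457763672, 1.4229999780654907, 1.4259999990463257, 1.4199999570846558]
123 [1.4259999990463257, 1.406000018119812, 1.406000018119812, 1.409000039100647, 1.4079999923706055, 1.4220000505447388, 1.4240000247955322, 1.4279999732971191, 1.4259999990463257, 1.4279999732971191, 1.4249999523162842, 1.430999994277954, 1.4229999780654907]
```

View pics/tip.png

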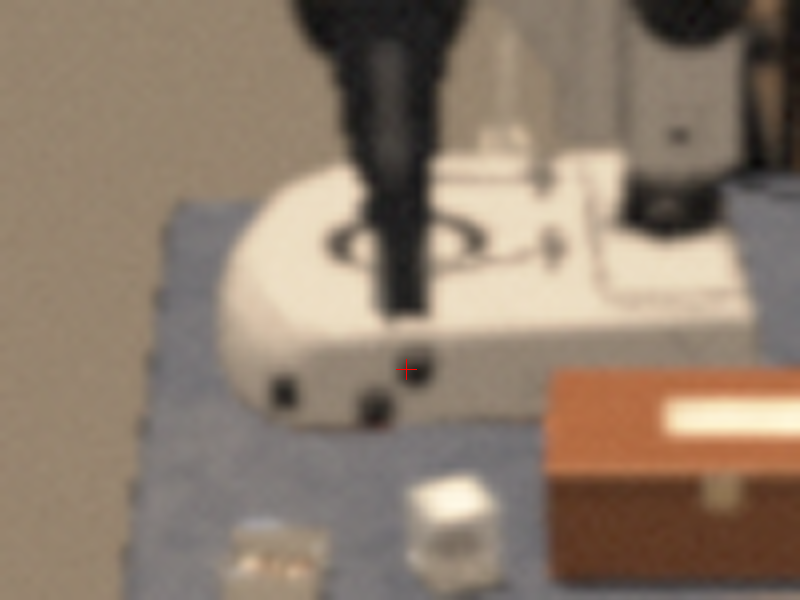

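Run:
```python
from h import *
q=np.load("pics/1.npz");d=q["d"]
for r in(106,108,109,110): print(r,px2w("side",r,232,np.median(d[r,229:235])).round(4))
e=q["e"];
cams.snapshot("side"); o=ctrl.get_obs();print(o["position"].round(4),o["finger_gap"])
p,d2=cams.snapshot("side");print(px2w("side",110,232,np.median(d2[110,230:234])).round(4)); 
c=[(r,np.median(d2[r,230:234]).round(3)) for r in range(104,116)];print(c)
```

```text
106 [0.4805 0.1462 0.2282]
108 [0.4802 0.1461 0.2223]
109 [0.48   0.1467 0.219 ]
110 [0.4798 0.1532 0.2131]
[0.4778 0.1584 0.1861] 0.0002842285891581369
[0.4799 0.1482 0.2154]
[(104, np.float32(1.026)), (105, np.float32(1.028)), (106, np.float32(1.029)), (107, np.float32(1.031)), (108, np.float32(1.035)), (109, np.float32(1.036)), (110, np.float32(1.038)), (111, np.float32(1.047)), (112, np.float32(1.4)), (113, np.float32(1.402)), (114, np.float32(1.401)), (115, np.float32(1.395))]
```

The images show the fingertips really end about 21 mm behind the reported TCP, and the contacts agree. My "bottom" push therefore shut the middle drawer, and the bottom one is still about 24 mm open. I'll push it lower.

```bash
python3 -m jog '[-0.2,-1.45,-3.2,0,0,0,0, -0.2,-1.45,-3.2,0,0,0,0, -0.2,-1.45,-3.2,0,-5,0,0, -0.2,-1.45,-3.2,0,-5,0,0, 0,-1.45,-3,0,-5,0,0, 0,-1.45,-2,0,-4,0,0, 0,0,-1,0,0,0,0, 0,0,0,0,0,0,0]'
```

```text
t: 8.5
position: [0.4625, 0.065, -0.0077]
tcp_rot: [[-0.946, 0.003, 0.325], [0.002, 1.0, -0.004], [-0.325, -0.003, -0.946]]
wrist_force: [1.0, 0.5, 0.3]
finger_gap: 0.0
gripper_force: 0.0
```

```bash
python3 -m jog '[1,0,0,0,0,0,0, 1,0,0,0,0,0,0, 1,0,0,0,0,0,0, 0.7,0,0,0,0,0,0]'
python3 -m jog '[0.5,0,0,0,0,0,0]'
```

```text
t: 8.83
position: [0.5074, 0.0682, -0.002]
tcp_rot: [[-0.942, 0.001, 0.335], [0.001, 1.0, 0.0], [-0.335, 0.0, -0.942]]
wrist_force: [-0.4, -0.1, -0.0]
finger_gap: -0.0002
gripper_force: 0.0
t: 8.92
position: [0.512, 0.0682, -0.0023]
tcp_rot: [[-0.942, 0.001, 0.335], [0.001, 1.0, -0.0], [-0.335, 0.0, -0.942]]
wrist_force: [-0.6, 1.1, 0.5]
finger_gap: -0.0001
gripper_force: 0.0
```

```bash
python3 -m jog '[0.5,0,-0.2,0,0,0,0, 0.5,0,0,0,0,0,0]'
python3 -m jog '[0.4,0,0,0,0,0,0, 0.3,0,0,0,0,0,0]';python3 -m jog '[0.3,0,0,0,0,0,0]'
```

```text
t: 9.08
position: [0.5202, 0.0682, -0.0056]
tcp_rot: [[-0.943, 0.0, 0.332], [0.0, 1.0, -0.001], [-0.332, -0.0, -0.943]]
wrist_force: [-2.2, 0.0, 1.7]
finger_gap: -0.0001
gripper_force: 1.1
t: 9.25
position: [0.5275, 0.0682, -0.0054]
tcp_rot: [[-0.943, 0.0, 0.332], [0.0, 1.0, -0.001], [-0.332, -0.001, -0.943]]
wrist_force: [-1.0, 0.0, 2.0]
finger_gap: -0.0001
gripper_force: 1.0
t: 9.33
position: [0.5304, 0.0682, -0.0054]
tcp_rot: [[-0.943, 0.0, 0.332], [0.0, 1.0, -0.001], [-0.332, -0.0, -0.943]]
wrist_force: [-1.6, -1.0, 0.7]
finger_gap: -0.0002
gripper_force: 1.0
```

```bash
python3 -m jog '[0.25,0,0,0,0,0,0]';python3 -m jog '[0.15,0,0,0,0,0,0]';python3 -m jog '[0.15,0,0,0,0,0,0]';python3 -m jog '[0.1,0,0,0,0,0,0]'
```

```text
t: 9.42
position: [0.5329, 0.0682, -0.0054]
tcp_rot: [[-0.943, 0.0, 0.333], [0.0, 1.0, -0.001], [-0.333, -0.0, -0.943]]
wrist_force: [-2.3, 1.4, 1.7]
finger_gap: -0.0004
gripper_force: 0.9
t: 9.5
position: [0.5345, 0.0682, -0.0054]
tcp_rot: [[-0.943, 0.0, 0.333], [0.0, 1.0, -0.001], [-0.333, -0.0, -0.943]]
wrist_force: [-1.4, -0.7, 0.1]
finger_gap: 0.0001
gripper_force: 0.9
t: 9.58
position: [0.5359, 0.0682, -0.0054]
tcp_rot: [[-0.943, 0.0, 0.333], [0.0, 1.0, -0.001], [-0.333, -0.0, -0.943]]
wrist_force: [-2.0, -1.1, 0.9]
finger_gap: -0.0
gripper_force: 0.9
t: 9.67
position: [0.5363, 0.0682, -0.0057]
tcp_rot: [[-0.943, 0.0, 0.332], [0.0, 1.0, -0.001], [-0.332, -0.001, -0.943]]
wrist_force: [-5.3, -0.3, 4.7]
finger_gap: 0.0
gripper_force: 3.2
```

```bash
python3 -m jog '[0.15,0,0,0,0,0,0, -3,0,0,0,0,0,0, -3,0,1,0,0,0,0, -0.3,-2,3.5,0,5,0,0, 0,-2.2,3.5,0,5,0,0, 0,-2.5,3.3,0,5,0,0, 0,-3,2.8,0,4.4,0,6, 0,-3.5,2,0,0,0,6]'
python3 -m jog '[0,-3.5,2,0,0,0,6, 0,-3.5,2,0,0,0,6, 0,-3.5,0,0,0,0,6, 0,-3.5,0,0,0,0,6, 0,-2,0,0,0,0,6, 0,0,0,0,0,0,6, 0,0,0,0,0,0,6]'
python3 - <<'E'
from h import *
s,d=cams.snapshot("side");t,e=cams.snapshot("top");np.savez("pics/2.npz",s=s,d=d,t=t,e=e)
def cr(p,r,c,h,w): return cv2.resize(np.ascontiguousarray(p[r:r+h,c:c+w,::-1]),(400,400),interpolation=cv2.INTER_CUBIC)
cv2.imwrite("pics/m2.png",np.hstack([cr(s,160,235,50,50),cr(t,165,205,50,50)]))
print({k:np.round(v,4) for k,v in ctrl.get_obs().items() if k in("position","wrist_force","moment","finger_gap","qpos")})
E
```

```text
t: 10.33
position: [0.4803, -0.063, 0.1581]
tcp_rot: [[-1.0, -0.003, 0.01], [-0.003, 1.0, -0.001], [-0.01, -0.002, -1.0]]
wrist_force: [1.8, -0.1, 0.3]
finger_gap: 0.0233
gripper_force: 0.0
t: 10.92
position: [0.4758, -0.2244, 0.1942]
tcp_rot: [[-1.0, 0.004, 0.006], [0.004, 1.0, -0.002], [-0.006, -0.002, -1.0]]
wrist_force: [0.4, 0.6, -0.2]
finger_gap: 0.0596
gripper_force: 0.0
{'qpos': array([-22.3854,   3.4048,  46.6354, 103.7499,  -2.6683,  73.6362,
       114.9961]), 'position': array([ 0.4763, -0.2218,  0.1939]), 'wrist_force': array([ 0.0214, -0.0235,  0.0039]), 'moment': array([ 0.0066,  0.0344, -0.017 ]), 'finger_gap': np.float64(0.0604)}
```

View pics/m2.png

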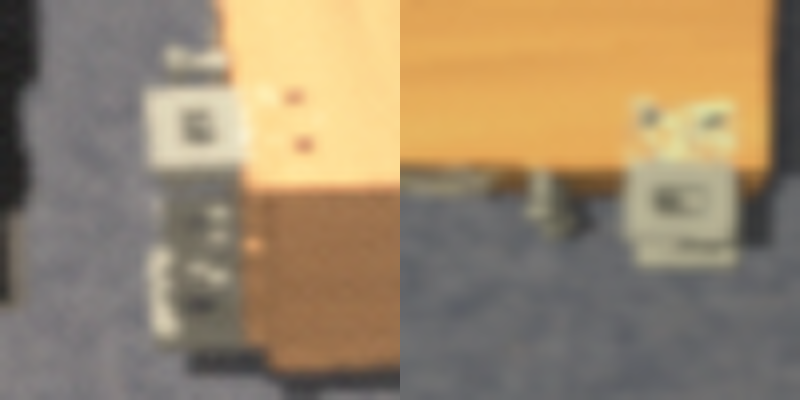

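Both crops show all knobs and eyes in line under the lug, so the three drawers are shut. Slot centre is at top px (239.8,189.5) and side px (259,175). Now I'll grasp the rod.

```bash
python3 -m jog '[-0.2,-0.1,-3,0,0,0,6, -0.1,-0.1,-3,0,0,0,6, 0,0,-3,0,0,0,6, 0,0,-2,0,0,0,6, 0,0,-1.1,0,0,0,6, 0,0,0,0,0,0,6, 0,0,0,0,0,0,6]'
python3 - <<'E'
from h import *
s,d=cams.snapshot("side")
cv2.imwrite("pics/g.png",cv2.resize(np.ascontiguousarray(s[200:260,205:265,::-1]),(600,600),interpolation=cv2.INTER_CUBIC))
print(ctrl.get_obs()["position"].round(4),ctrl.get_obs()["wrist_force"].round(1))
E
```

```text
t: 11.6
position: [0.4733, -0.2243, 0.0734]
tcp_rot: [[-1.0, -0.001, 0.005], [-0.001, 1.0, -0.001], [-0.005, -0.001, -1.0]]
wrist_force: [0.4, 0.0, 0.8]
finger_gap: 0.0603
gripper_force: 0.0
[ 0.474  -0.2248  0.0742] [-0.4  0.8  0.1]
```

View pics/g.png

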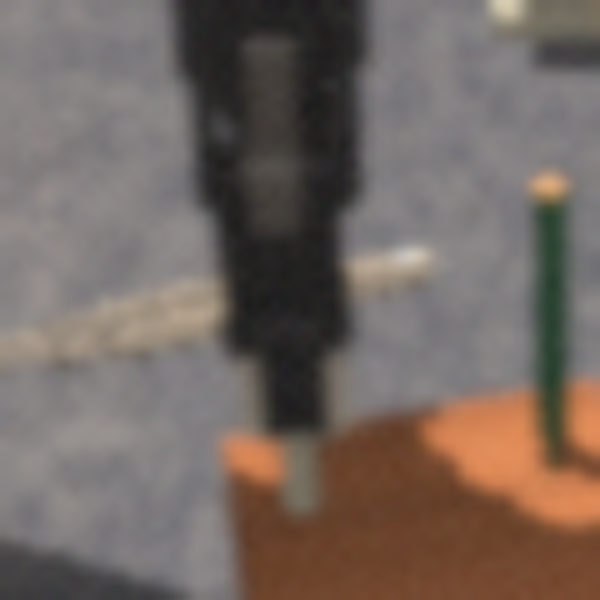

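```bash
python3 - <<'E'
from h import *
s,d=cams.snapshot("side")
for r in(236,239,241,242,243,244): print(r,px2w("side",r,234,np.median(d[r,232:236])).round(4))
E
python3 -m jog '[0,0,0,0,0,0,3, 0,0,0,0,0,0,3, 0,0,0,0,0,0,2, 0,0,0,0,0,0,2]'
```

```text
236 [ 0.4742 -0.2664  0.1297]
239 [ 0.4737 -0.2667  0.1215]
241 [ 0.4734 -0.2657  0.1148]
242 [ 0.4733 -0.2661  0.1124]
243 [ 0.4729 -0.2596  0.103 ]
244 [ 0.4716 -0.2249  0.065 ]
t: 12.03
position: [0.4732, -0.2251, 0.0736]
tcp_rot: [[-1.0, 0.0, 0.006], [0.0, 1.0, -0.001], [-0.006, -0.001, -1.0]]
wrist_force: [-0.9, -0.3, 0.7]
finger_gap: 0.0197
gripper_force: 0.0
```

```bash
python3 -m jog '[0,0,0,0,0,0,1.4, 0,0,0,0,0,0,1, 0,0,0,0,0,0,0.5, 0,0,0,0,0,0,0.5]'; python3 -m jog '[0,0,0,0,0,0,0.5,0,0,0,0,0,0,0.5]'
```

```text
t: 12.37
position: [0.4731, -0.2245, 0.0734]
tcp_rot: [[-1.0, 0.0, 0.005], [0.0, 1.0, -0.0], [-0.005, -0.0, -1.0]]
wrist_force: [-0.2, 1.9, 4.2]
finger_gap: 0.011
gripper_force: 59.1
t: 12.53
position: [0.4731, -0.2246, 0.0734]
tcp_rot: [[-1.0, 0.0, 0.005], [0.0, 1.0, -0.001], [-0.005, -0.001, -1.0]]
wrist_force: [-0.9, 2.5, 5.2]
finger_gap: 0.0111
gripper_force: 59.2
```

```bash
python3 -m jog '[0,0,0.5,0,0,0,0.5, 0,0,1.5,0,0,0,0.5, 0,0,2,0,0,0,0.5, 0,0,2,0,0,0,0.5, 0,0,2,0,0,0,0.5, 0,0,2.5,0,0,0,0.5, 0,0.5,1,0,0,0,0.5]'
python3 -m jog '[0.8,2.9,0,0,0,0,0.5, 0.8,2.9,0,0,0,0,0.5, 0.8,2.9,0,0,0,0,0.5, 0.8,2.9,0,0,0,0,0.5, 0.8,2.9,0,0,0,0,0.5, 0.8,2.9,0,0,0,0,0.5,0.8,2.9,0,0,0,0,0.5, 0.8,1.5,0,0,0,0,0.5]'
python3 -m jog '[0.8,1.5,0,0,0,0,0.5, 0,0,0,0,0,0,0.5, 0,0,0,0,0,0,0.5]'
python3 - <<'E'
from h import *
s,d=cams.snapshot("side");t,e=cams.snapshot("top");np.savez("pics/3.npz",s=s,d=d,t=t,e=e)
def cr(p,r,c,h,w): return cv2.resize(np.ascontiguousarray(p[r:r+h,c:c+w,::-1]),(400,600),interpolation=cv2.INTER_CUBIC)
cv2.imwrite("pics/m3.png",np.hstack([cr(s,130,235,60,40),cr(t,160,220,60,40)]))
o=ctrl.get_obs();print(o["position"].round(4),o["tcp_rot"].round(4).tolist(),o["wrist_force"].round(2),o["moment"].round(3),o["finger_gap"])
for p in([.5455,.0145,.08],o["position"]-[0,0,.0654]): print([np.round(w2px(n,p)[::-1],1).tolist() for n in("side","top")])
E
```

```text
t: 13.12
position: [0.4736, -0.2225, 0.1909]
tcp_rot: [[-1.0, 0.003, 0.009], [0.003, 1.0, -0.004], [-0.009, -0.004, -1.0]]
wrist_force: [0.7, -0.9, -0.7]
finger_gap: 0.0113
gripper_force: 59.0
t: 13.78
position: [0.5366, 0.0024, 0.1871]
tcp_rot: [[-1.0, -0.004, 0.004], [-0.004, 1.0, -0.0], [-0.004, -0.0, -1.0]]
wrist_force: [0.9, 1.1, -1.0]
finger_gap: 0.011
gripper_force: 59.1
t: 14.03
position: [0.545, 0.0122, 0.1876]
tcp_rot: [[-1.0, 0.0, 0.004], [0.0, 1.0, -0.003], [-0.004, -0.003, -1.0]]
wrist_force: [-0.3, -0.6, -0.7]
finger_gap: 0.0112
gripper_force: 59.1
[0.5446 0.0106 0.188 ] [[-1.0, 0.0034, 0.0046], [0.0033, 1.0, -0.0026], [-0.0046, -0.0026, -1.0]] [ 0.07 -0.18 -0.63] [-0.046  0.002  0.026] 0.011166687086241536
[[259.3, 175.8], [239.3, 189.8]]
[[258.9, 163.6], [239.9, 187.9]]
```

View pics/m3.png

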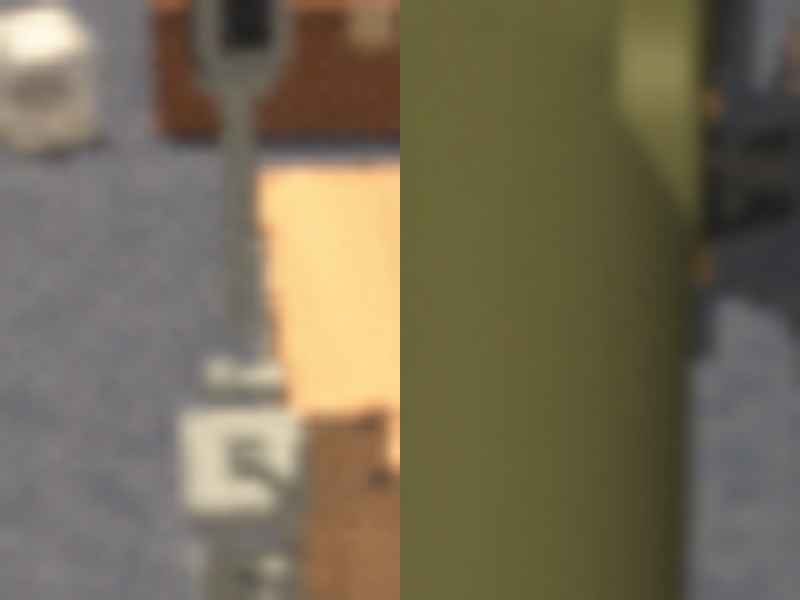

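The tip is at side px (258.5,162.5) and the slot at (258.9,175), so the rod needs about +0.8 mm in x and +3 mm in y.

```bash
python3 -m jog '[0.08,0.25,-1.5,0,0,0,0.5, 0,0,-1.5,0,0,0,0.5, 0,0,-0.7,0,0,0,0.5, 0,0,0,0,0,0,0.5, 0,0,0,0,0,0,0.5]'
python3 -m jog '[0,0,-0.3,0,0,0,0.5,0,0,-0.2,0,0,0,0.5]'; python3 -m jog '[0,0,-0.15,0,0,0,0.5]'
```

```text
t: 14.55
position: [0.5454, 0.0142, 0.1512]
tcp_rot: [[-1.0, 0.002, 0.005], [0.002, 1.0, -0.002], [-0.005, -0.002, -1.0]]
wrist_force: [-0.4, -0.4, -0.8]
finger_gap: 0.0115
gripper_force: 59.1
t: 14.72
position: [0.5462, 0.0152, 0.1469]
tcp_rot: [[-1.0, 0.001, 0.007], [0.001, 1.0, -0.001], [-0.007, -0.001, -1.0]]
wrist_force: [0.4, 0.4, -0.4]
finger_gap: 0.0114
gripper_force: 59.1
t: 14.8
position: [0.5459, 0.0154, 0.145]
tcp_rot: [[-1.0, 0.001, 0.006], [0.001, 1.0, -0.001], [-0.006, -0.001, -1.0]]
wrist_force: [0.3, 0.7, -1.3]
finger_gap: 0.011
gripper_force: 59.1
```

```bash
python3 -m jog '[0,0,-0.15,0,0,0,0.5]';python3 -m jog '[0,0,-0.15,0,0,0,0.5]'
```

```text
t: 14.88
position: [0.5458, 0.0155, 0.1433]
tcp_rot: [[-1.0, 0.0, 0.006], [0.0, 1.0, -0.001], [-0.006, -0.001, -1.0]]
wrist_force: [-0.5, 0.3, -1.5]
finger_gap: 0.0106
gripper_force: 59.1
t: 14.97
position: [0.5458, 0.0155, 0.1417]
tcp_rot: [[-1.0, 0.0, 0.005], [0.0, 1.0, -0.001], [-0.005, -0.001, -1.0]]
wrist_force: [-0.0, -1.1, -1.0]
finger_gap: 0.011
gripper_force: 59.1
```

```bash
python3 -m jog '[0,0,-0.2,0,0,0,0.5]';python3 -m jog '[0,0,-0.2,0,0,0,0.5]';python3 -m jog '[0,0,-0.2,0,0,0,0.5]';python3 -m jog '[0,0,-0.2,0,0,0,0.5]'
```

```text
t: 15.05
position: [0.5458, 0.0155, 0.1396]
tcp_rot: [[-1.0, 0.0, 0.005], [0.0, 1.0, -0.001], [-0.005, -0.001, -1.0]]
wrist_force: [0.1, 0.1, -0.5]
finger_gap: 0.0113
gripper_force: 59.1
t: 15.13
position: [0.5457, 0.0155, 0.1375]
tcp_rot: [[-1.0, 0.0, 0.005], [0.0, 1.0, -0.001], [-0.005, -0.001, -1.0]]
wrist_force: [-1.0, -0.8, -1.2]
finger_gap: 0.011
gripper_force: 59.1
t: 15.22
position: [0.5456, 0.0155, 0.1354]
tcp_rot: [[-1.0, 0.0, 0.005], [0.0, 1.0, -0.001], [-0.005, -0.001, -1.0]]
wrist_force: [-0.2, -0.6, -0.9]
finger_gap: 0.0112
gripper_force: 59.1
t: 15.3
position: [0.5456, 0.0155, 0.1333]
tcp_rot: [[-1.0, 0.0, 0.005], [0.0, 1.0, -0.001], [-0.005, -0.001, -1.0]]
wrist_force: [0.9, 0.5, -0.6]
finger_gap: 0.0111
gripper_force: 59.1
```

```bash
python3 -m jog '[0,0,-0.15,0,0,0,0.5]';python3 -m jog '[0,0,-0.15,0,0,0,0.5]'
```

```text
t: 15.38
position: [0.5455, 0.0155, 0.1318]
tcp_rot: [[-1.0, 0.0, 0.005], [0.0, 1.0, -0.001], [-0.005, -0.001, -1.0]]
wrist_force: [0.5, -0.9, -1.1]
finger_gap: 0.011
gripper_force: 59.1
t: 15.47
position: [0.5457, 0.0155, 0.1305]
tcp_rot: [[-1.0, 0.0, 0.005], [0.0, 1.0, -0.001], [-0.005, -0.001, -1.0]]
wrist_force: [0.1, 0.6, -1.1]
finger_gap: 0.0113
gripper_force: 58.9
```

```bash
python3 -m jog '[0,0,-0.1,0,0,0,0.5]';python3 -m jog '[0,0,-0.1,0,0,0,0.5]'
```

```text
t: 15.55
position: [0.5457, 0.0156, 0.1295]
tcp_rot: [[-1.0, 0.0, 0.005], [0.0, 1.0, -0.001], [-0.005, -0.001, -1.0]]
wrist_force: [0.5, 0.3, -0.9]
finger_gap: 0.011
gripper_force: 58.9
t: 15.63
position: [0.5458, 0.0156, 0.1286]
tcp_rot: [[-1.0, 0.0, 0.005], [0.0, 1.0, -0.001], [-0.005, -0.001, -1.0]]
wrist_force: [0.2, -0.1, -1.0]
finger_gap: 0.0108
gripper_force: 58.9
```

```bash
for i in 1; do python3 -m jog '[0,0,-0.15,0,0,0,0.5]';python3 -m jog '[0,0,-0.15,0,0,0,0.5]';python3 -m jog '[0,0,-0.15,0,0,0,0.5]';python3 -m jog '[0,0,-0.15,0,0,0,0.5]'; done | grep -E "position|wrist"
```

```text
position: [0.5458, 0.0156, 0.1272]
wrist_force: [0.5, -0.2, -0.6]
position: [0.5458, 0.0156, 0.1256]
wrist_force: [-0.3, 0.6, -0.1]
position: [0.5458, 0.0156, 0.1241]
wrist_force: [0.4, 0.5, -0.4]
position: [0.5457, 0.0156, 0.1225]
wrist_force: [1.5, 0.6, -0.5]
```

```bash
(python3 -m jog '[0,0,-0.2,0,0,0,0.5,0,0,-0.2,0,0,0,0.5]';python3 -m jog '[0,0,-0.2,0,0,0,0.5,0,0,-0.2,0,0,0,0.5]';python3 -m jog '[0,0,-0.2,0,0,0,0.5]';python3 -m jog '[0,0,-0.15,0,0,0,0.5]';python3 -m jog '[0,0,-0.15,0,0,0,0.5]') | grep -E "position|wrist"
```

```text
position: [0.5458, 0.0156, 0.1185]
wrist_force: [0.4, 1.2, -0.6]
position: [0.5457, 0.0156, 0.1145]
wrist_force: [0.1, 1.7, 0.2]
position: [0.5457, 0.0156, 0.1125]
wrist_force: [0.9, 1.4, 0.2]
position: [0.5457, 0.0156, 0.1109]
wrist_force: [0.1, 0.6, -0.2]
position: [0.5457, 0.0156, 0.1095]
wrist_force: [1.1, -0.1, -0.8]
```

```bash
(python3 -m jog '[0,0,-0.1,0,0,0,0.5]';python3 -m jog '[0,0,-0.1,0,0,0,0.5]';python3 -m jog '[0,0,-0.1,0,0,0,0.5]') | grep -E "position|wrist"
```

```text
position: [0.5457, 0.0155, 0.1085]
wrist_force: [0.1, 1.8, -0.4]
position: [0.5459, 0.0155, 0.108]
wrist_force: [-0.8, 0.7, 7.1]
position: [0.5461, 0.0154, 0.1077]
wrist_force: [-1.2, 1.4, 11.0]
```

```bash
(python3 -m jog '[0,0,0.3,0,0,0,0.5,0,0.15,0,0,0,0,0.5,0,0,-0.2,0,0,0,0.5]';python3 -m jog '[0,0,0,0,0,0,0.5]'; python3 -m jog '[0,0,0.2,0,0,0,0.5,0,0.15,0,0,0,0,0.5,0,0,-0.2,0,0,0,0.5]';python3 -m jog '[0,0,0,0,0,0,0.5]') | grep -E "position|wrist"
```

```text
position: [0.5457, 0.0169, 0.1078]
wrist_force: [-0.7, 0.1, 10.0]
position: [0.5459, 0.0168, 0.1081]
wrist_force: [-1.2, 0.0, 5.2]
position: [0.5459, 0.0182, 0.1078]
wrist_force: [-0.8, -0.2, 11.3]
position: [0.546, 0.0182, 0.1081]
wrist_force: [-0.9, -1.0, 4.4]
```

```bash
(python3 -m jog '[0,0,0.2,0,0,0,0.5,0,0.15,0,0,0,0,0.5,0,0,-0.2,0,0,0,0.5]';python3 -m jog '[0,0,0,0,0,0,0.5]'; python3 -m jog '[0,0,0.2,0,0,0,0.5,0,-0.28,0,0,0,0,0.5,0,-0.29,0,0,0,0,0.5,0,0,-0.2,0,0,0,0.5]';python3 -m jog '[0,0,0,0,0,0,0.5]'; python3 -m jog '[0,0,0.2,0,0,0,0.5,0,-0.15,0,0,0,0,0.5,0,0,-0.2,0,0,0,0.5]';python3 -m jog '[0,0,0,0,0,0,0.5]') | grep -E "position|wrist"
```

```text
position: [0.546, 0.0197, 0.1079]
wrist_force: [-0.7, -2.0, 11.6]
position: [0.546, 0.0197, 0.1081]
wrist_force: [0.8, -1.7, 5.1]
position: [0.5458, 0.0144, 0.1078]
wrist_force: [-1.1, 1.0, 9.5]
position: [0.5458, 0.0144, 0.108]
wrist_force: [-0.6, 0.0, 3.6]
position: [0.5458, 0.0128, 0.1078]
wrist_force: [-0.2, 0.2, 3.7]
position: [0.5457, 0.0126, 0.1074]
wrist_force: [0.5, 1.1, 0.0]
```

```bash
(python3 -m jog '[0,0,-0.1,0,0,0,0.5]';python3 -m jog '[0,0,-0.1,0,0,0,0.5]';python3 -m jog '[0,0,-0.1,0,0,0,0.5]';python3 -m jog '[0,0,-0.1,0,0,0,0.5]') | grep -E "position|wrist"
```

```text
position: [0.5458, 0.0125, 0.1066]
wrist_force: [0.5, -0.4, 1.5]
position: [0.5458, 0.0125, 0.1055]
wrist_force: [0.4, 0.0, -0.8]
position: [0.5458, 0.0125, 0.1046]
wrist_force: [1.0, 0.2, 0.9]
position: [0.5457, 0.0125, 0.1035]
wrist_force: [1.9, 0.9, 0.1]
```

```bash
(python3 -m jog '[0,0,-0.2,0,0,0,0.5,0,0,-0.2,0,0,0,0.5]';python3 -m jog '[0,0,-0.2,0,0,0,0.5,0,0,-0.2,0,0,0,0.5]';python3 -m jog '[0,0,-0.2,0,0,0,0.5,0,0,-0.2,0,0,0,0.5]';python3 -m jog '[0,0,-0.2,0,0,0,0.5,0,0,-0.15,0,0,0,0.5]';python3 -m jog '[0,0,-0.1,0,0,0,0.5]';python3 -m jog '[0,0,-0.1,0,0,0,0.5]') | grep -E "position|wrist"
```

```text
position: [0.5457, 0.0126, 0.0994]
wrist_force: [1.1, 0.1, -0.1]
position: [0.5457, 0.0127, 0.0954]
wrist_force: [0.3, -0.5, 0.8]
position: [0.5456, 0.0127, 0.0914]
wrist_force: [1.1, 0.2, 0.3]
position: [0.5456, 0.0127, 0.0879]
wrist_force: [2.2, 0.1, 0.4]
position: [0.5457, 0.0127, 0.0869]
wrist_force: [1.2, 0.1, 1.4]
position: [0.5457, 0.0128, 0.086]
wrist_force: [0.5, -1.2, -0.5]
```

```bash
(python3 -m jog '[0,0,-0.1,0,0,0,0.5]';python3 -m jog '[0,0,-0.1,0,0,0,0.5]';python3 -m jog '[0,0,0,0,0,0,0.5]') | grep -E "position|wrist"
```

```text
position: [0.5457, 0.0128, 0.0851]
wrist_force: [1.3, -0.8, 0.6]
position: [0.5457, 0.0128, 0.0841]
wrist_force: [1.8, -0.7, 0.6]
position: [0.5457, 0.0128, 0.0839]
wrist_force: [2.3, -0.7, -1.2]
```

```bash
(python3 -m jog '[0,0,-0.1,0,0,0,0.5]';python3 -m jog '[0,0,-0.1,0,0,0,0.5]';python3 -m jog '[0,0,-0.1,0,0,0,0.5]') | grep -E "position|wrist"
```

```text
position: [0.5457, 0.0128, 0.0832]
wrist_force: [1.6, -0.1, 0.5]
position: [0.5457, 0.0128, 0.0821]
wrist_force: [0.8, 0.6, 0.2]
position: [0.5457, 0.0128, 0.0811]
wrist_force: [2.0, -0.9, 0.3]
```

```bash
(python3 -m jog '[0.03,0,-0.1,0,0,0,0.5,0,0,-0.2,0,0,0,0.5]';python3 -m jog '[0,0,-0.2,0,0,0,0.5]';python3 -m jog '[0,0,-0.15,0,0,0,0.5]';python3 -m jog '[0,0,-0.1,0,0,0,0.5]';python3 -m jog '[0,0,-0.1,0,0,0,0.5]') | grep -E "position|wrist"
```

```text
position: [0.5458, 0.0128, 0.078]
wrist_force: [0.8, -0.7, 0.1]
position: [0.5458, 0.0128, 0.0759]
wrist_force: [0.8, -0.1, -0.4]
position: [0.5458, 0.0128, 0.0743]
wrist_force: [1.5, -0.1, 0.3]
position: [0.5458, 0.0128, 0.0733]
wrist_force: [1.7, 0.2, 0.1]
position: [0.5458, 0.0128, 0.0724]
wrist_force: [1.5, 0.2, 0.5]
```

```bash
(python3 -m jog '[0,0,-0.1,0,0,0,0.5]';python3 -m jog '[0,0,-0.1,0,0,0,0.5]';python3 -m jog '[0,0,-0.1,0,0,0,0.5]';python3 -m jog '[0,0,-0.1,0,0,0,0.5]') | grep -E "position|wrist"
```

```text
position: [0.5458, 0.0128, 0.0715]
wrist_force: [0.6, 0.2, 0.8]
position: [0.5459, 0.0128, 0.0705]
wrist_force: [1.5, -0.3, 0.9]
position: [0.5459, 0.0128, 0.0695]
wrist_force: [0.6, -0.2, 3.2]
position: [0.546, 0.0128, 0.0694]
wrist_force: [-3.8, -0.5, 13.8]
```

```bash
(python3 -m jog '[0,0,0.15,0,0,0,0.5, 0,0,0,0,0,0,1.5, 0,0,0,0,0,0,2.5, 0,0,0,0,0,0,4, 0,0,0,0,0,0,5, 0,0,0,0,0,0,5]'; python3 -m jog '[0,0,1,0,0,0,5, 0,0,3,0,0,0,5, 0,0,3,0,0,0,5, 0,0,3,0,0,0,5, -2,-3,2,0,0,0,5, -2,-4,0,0,0,0,5, 0,-4,0,0,0,0,5, 0,-4,0,0,0,0,5]';python3 -m jog '[0,-4,0,0,0,0,5,0,0,0,0,0,0,5]') | grep -E "t:|position|wrist|gap"
python3 - <<'E'
from h import *
s,d=cams.snapshot("side");t,e=cams.snapshot("top")
def cr(p,r,c,h,w): return cv2.resize(np.ascontiguousarray(p[r:r+h,c:c+w,::-1]),(400,600),interpolation=cv2.INTER_CUBIC)
cv2.imwrite("pics/m4.png",np.hstack([cr(s,145,235,60,40),cr(t,160,220,60,40)]))
E
```

```text
t: 21.55
position: [0.5457, 0.0128, 0.0699]
tcp_rot: [[-1.0, 0.0, 0.005], [0.0, 1.0, -0.001], [-0.005, -0.001, -1.0]]
wrist_force: [0.3, 0.0, -0.4]
finger_gap: 0.0501
t: 22.22
position: [0.5069, -0.1356, 0.1918]
tcp_rot: [[-1.0, -0.001, 0.008], [-0.001, 1.0, 0.001], [-0.008, 0.001, -1.0]]
wrist_force: [0.7, -0.5, 0.4]
finger_gap: 0.0499
t: 22.38
position: [0.5055, -0.1846, 0.1919]
tcp_rot: [[-1.0, 0.013, 0.007], [0.013, 1.0, -0.006], [-0.007, -0.006, -1.0]]
wrist_force: [-1.0, -0.2, 0.5]
finger_gap: 0.0499
```

View pics/m4.png

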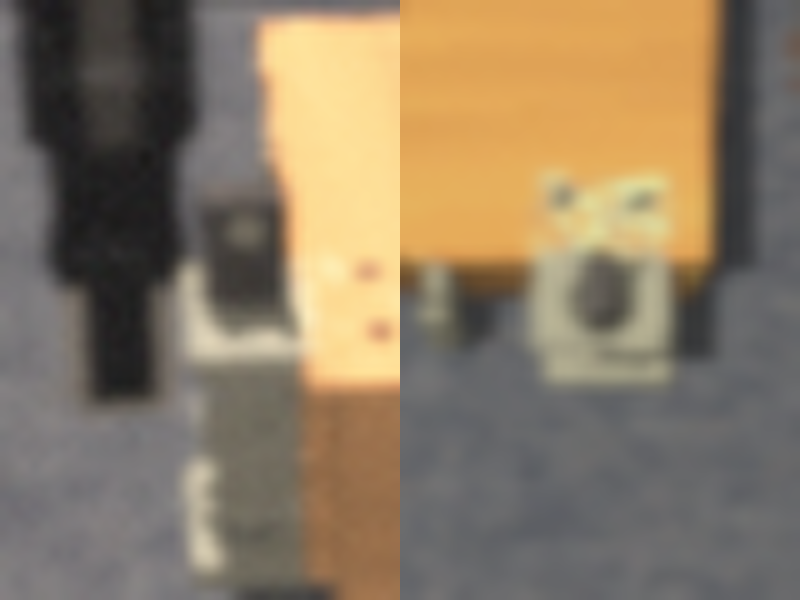

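The rod's tab stands directly on the lug at side px (259,170), with the collar down and the drawers in line. I'm handing the job in.

```bash
python3 -c "
from plant import ctrl
print(ctrl.sign_off())"
```

```text
the job is handed in; nothing more can be done
None
```

The three drawers are shut, the locking rod is threaded through the top lug, all three eyes and the foot lug with its collar seated on the top lug, and the job was handed in at about 22.5 s; I don't have the judge's result.

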